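Put the tape measure away in the lift-up locker

ROBOT

A 6-joint arm with a two-finger parallel gripper is mounted at the origin on a cart in front of the work surface, level with it; the furniture and walls round the work are solid. World frame = base frame: x ahead of the robot, y to its left, z up, the work surface at z = 0. Lengths are in m, angles in rad, forces in N, time in s.
With the tool pointing down it reaches from about 0.3 to 0.825 m from the base axis. Payload 5.4 kg.
Tool frame: the origin (TCP) lies at the very end of the fingers, on their centre line; the grasp point (between the pads) lies 19 mm behind it (robot.tcp_to_grasp is the distance from the TCP to the grasp point, in m); z points along the fingers, y is the line along which they close (so a half turn about z gives the same grasp; the last joint's range is limited). The gripper opens to 92 mm and grips with 3 to 60 N. Pads are 20 mm wide; open, the fingers measure 128 mm over their backs; the gripper's body (75 mm by 189 mm) begins 69 mm behind the grasp point.
Start: joints at [0.952, 0.158, 1.597, -0, 1.386, -0.21], TCP at [0.229, 0.528, 0.215] pointing down, gripper open.
Joint ranges: [-2.91, 2.91], [-0.94, 2.29], [0.18, 2.7], [-1.29, 4.43], [0.17, 2.64], [-3, 3]. Speed limits (rad/s): [2.57, 2.57, 3.14, 3.14, 3.14, 3.14].

INTERFACE

Orientations are given as a unit quaternion [x, y, z, w].
In Python, from rig import robot gives the robot as it stands.
- The arm moves only by the shell command python3 -m jog 'ROWS'. ROWS is text: rows parted by semicolons, each of 7 numbers parted by spaces: the turn, a rotation vector about the tool's x, y, z in rad, then the shift along the tool's x, y, z in cm, then the opening, from 0 (shut) to 1 (fully open). A call has exactly 5 rows; each row shifts and turns the commanded pose from where the row before left it, along the tool's axes as they then stand; what a row does not reach is not made up. A row lasts 1/8 s, in which the tool goes at most 62.5 mm and 10.7 degrees, less where a joint would pass 70% of its speed; a pose out of reach is approached as far as the arm can. A call is refused whole if a number of a shift passes 6.25 or a number of a turn 0.188, either way. A call with a gripper value outside its range is refused whole. The fingers move at their own pace and stop on an object; the grip force is fixed at half the most. Time passes only in rows, so rows that do not move let the fingers close, or fill a call up. It gives the time, the measured TCP pose, the force, the opening and the grip force at its end, in the units of the state.
- robot.get_state(): the state, without advancing time (a new reading comes with each control period).
- robot.snapshot(name): name is "scene" or "top" or "wrist"; returns a dict with "frame" (384x512x3 uint8, red, green, blue), "depth" (384x512 float32, m along the optical axis (not along the pixel's ray), 0 where there is no reading), "intrinsics" (3x3 intrinsics, pixels), "rvec" (rotation vector, rad) and "tvec" (3), from world to camera coordinates, as OpenCV has them; the wrist camera has in their place "T_tool_cam" (4x4, takes a point from camera to tool coordinates, whose origin is the TCP and whose axes are the flange's). Camera axes: x right, y down, z forward; pixel columns grow to the right and rows downward; lengths in m; the calibration is good to about 2 mm. A picture is of the moment at which its call begins: read the wrist's pose just before it.
- robot.finish_job(): hands the job in; it is judged then, once.
The state is a dict: "time_s": time; "joint_positions": joint angles; "qvel": joint speeds; "joint_torque": joint torques, N m; "ee_pos": TCP position; "tcp_rot": TCP orientation; "contact_force": force on the tool from outside, world axes, zero at the start; "torque": the same for the moment, N m; "opening": finger opening in m; "grip_force": force on a finger pad.
Only numpy, scipy, OpenCV 4.12 (cv2) and the standard library are available. Lean on these libraries where they do the work, as an engineer would, in place of code of your own. Each camera call takes 0.05 s, during which the arm holds its last target. There are 200 camera calls.

TASK

Put the yellow tape measure away in the bench locker: lift the blue door until its stay catches and holds it up by itself, stand the tape measure inside on the locker floor the way up it stands now and let go of it while the door is up, then press the red tab on the roof to unlock the stay, let the door come down and push it fully shut. Do not knock over or shove the two white bottles in the locker or the pigment jar beside it.

Things in the scene. Friction and masses are not known exactly. Their poses are not given: they have to be found in the camera images.
- locker: fixed plywood locker, 300 mm wide (its y), sloping blue lift-up door towards its -x; z up. Origin: on the table below the middle of the hinge line. Roof (top at 216 mm, underside 204) from the hinge line 120 mm back. Floor 12 mm above the table, x -98 to +112 mm, 276 mm wide; front sill 30 mm high at x -106 to -98. Shut door's inner face runs to x = -99 at 34 mm height
- door (a joint): lift-up door, 296 x 210 x 10 mm: 0 = shut (28 degrees forward of hanging), grows as its lower edge swings to the robot and up (positive about the locker's y). Locks at about 1.62 (lower edge then 330 mm high), end stop 1.76: raise to 1.72, let go. Lifting takes 6 to 12 N. Unlocked it sinks by itself at about 1 rad/s and stops about 0.2 ajar; pushed shut (1 to 2 N) it stays shut
- door_hinge (a point): middle of the door's hinge axis, 220 mm above the table, straight above the locker's origin; axis along the locker's y
- door_pull (a point): centre of the black paddle pull mid-door: a disc 34 mm in diameter, 14 mm thick along the locker's y (pinch it across y; it turns between the fingers as the door swings), 155 mm from the hinge axis along the door and 32 mm out from its outer face. Door shut: 110 mm in front of the hinge axis and 117 mm below it
- catch_tab (a point): top centre of the red tab (36 x 44 mm, level) on the roof, 92 mm behind the hinge axis and 30 mm above it (250 mm above the table). Pressing it down 10 to 14 mm against a spring of 4 to 9 N unlocks the stay; it springs back, so hold it down until the door has begun to sink
- catch (a joint): sprung stay catch: 0 = at rest (locked if the door is up), grows as the red tab is pressed down, up to 0.42; from about 0.17 the door is free. Pivot 46 mm in front of the tab centre
- locker_bay (a point): a good place for the tape measure: point on the locker floor in its middle, 35 mm in front of (-x of) the hinge line; 12 mm above the table. The tape measure fits here with its long side along the locker's x, about 10 mm clear of the shutting door
- tape_measure: yellow tape measure, 0.18 kg, case 32 mm thick (along its x), 65 mm long (its y from -25 to +40 mm), 60 mm high (z up); a small hook reaches y = -40 mm. Origin on its underside. Pinch it across the 32 mm. Stands on the table to the right of the locker, its +y end away from the robot
- bottle_part1: white bottle, 55 mm across, 104 mm high, standing loose in the back left of the locker; origin under its middle
- bottle_part2: white bottle, 55 mm across, 104 mm high, standing loose in the back right of the locker; origin under its middle
- pigment_jar: jar with yellow lid, 45 mm across, 100 mm high, standing on the table behind the tape measure; origin under its middle
There are look-alikes about, which are no part of the job. Of the things like the tape_measure, leave any that is purple or turquoise; of the rest the larger one is meant.

How it is judged:
By the outcome, as a careful person would: the job done as asked, in the order asked, and still so for the second after the job is handed in, with the robot touching nothing.
It also fails if it takes over 72 s, if anything falls off the work surface, if the arm or the gripper's body presses on something with over 40 N, if the wrist force passes 120 N, or if a joint passes its speed limit or range.

## Working session

There is one attempt and no reset: what is moved stays moved. The work goes in short steps, Python scripts to look and compute and a shell command to move; the robot and the scene stay as the last step left them, time stands still between calls to the robot, and variables do not carry over. Pictures are saved under pics/ and viewed, at most 10 in all, crops included, and the job is handed in when it is done.

```bash
ls && mkdir -p pics && cat > h.py <<'E'
import numpy as np, cv2
from scipy.spatial.transform import Rotation as R
from rig import robot
def world(s):
    d=s["depth"];K=s["intrinsics"];h,w=d.shape
    u,v=np.meshgrid(np.arange(w),np.arange(h))
    c=np.stack([(u-K[0][2])/K[0][0]*d,(v-K[1][2])/K[1][1]*d,d],-1)
    Rm=cv2.Rodrigues(np.array(s["rvec"],float))[0]
    p=(c-np.array(s["tvec"]).reshape(3))@Rm
    p[d==0]=np.nan
    return p
def save(s,n): cv2.imwrite("pics/"+n+".png",s["frame"][:,:,::-1])
E
python3 - <<'E'
from h import *
for n in("scene","top"):
    s=robot.snapshot(n);save(s,n+"0");np.savez(n+"0.npz",**s)
st=robot.get_state();print(st["ee_pos"],st["tcp_rot"],st["opening"])
a=cv2.imread("pics/scene0.png");b=cv2.imread("pics/top0.png");
E
```

```text
pics
[0.22825709 0.52713589 0.21373971] [ 2.02970885e-01  9.79184415e-01 -7.66869760e-04 -3.37750733e-04] 0.09173010331259636
```

View pics/scene0.png

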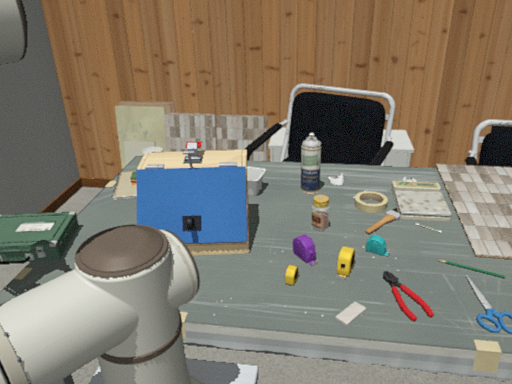

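View pics/top0.png

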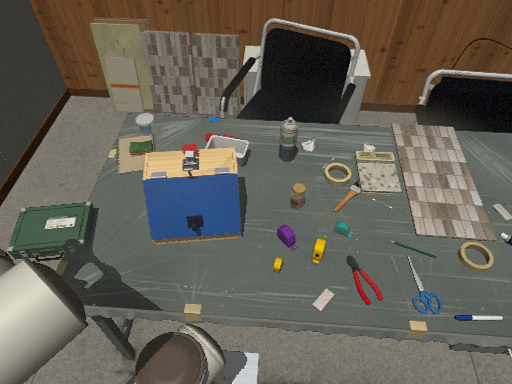

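The scene view shows the blue door at about (192,207) with its black pull at (191,223), and the red tab at (193,145). The larger yellow tape measure is at (345,261), the small yellow decoy at (291,274), and the jar at (320,212). In the top view the same things are at (192,205), (194,222), (189,150), (319,249), (278,265) and (298,196).

```bash
python3 - <<'E'
from h import *
for n in("scene","top"):
    s=dict(np.load(n+"0.npz"));p=world(s);f=cv2.cvtColor(s["frame"],cv2.COLOR_RGB2HSV).astype(int);H,S,V=f[...,0],f[...,1],f[...,2]
    ok=np.isfinite(p[...,0])
    def box(c):
        m=np.zeros(ok.shape,bool);m[c[1]:c[3],c[0]:c[2]]=1;return m&ok
    blue=(H>100)&(H<125)&(S>150)&box((130,150,255,250))
    q=p[blue];c=np.median(q,0);_,_,vt=np.linalg.svd(q[::5]-q.mean(0),full_matrices=False)
    print(n,"door mean",q.mean(0).round(3),"normal",vt[2].round(3))
    nn=vt[2]*np.sign(-vt[2][0]); 
    hd=nn[:2]/np.linalg.norm(nn[:2]); # locker -x direction
    lx=-hd; ly=np.array([-lx[1],lx[0]]);print(" yaw",np.arctan2(lx[1],lx[0]),"tilt",np.degrees(np.arcsin(nn[2])))
    a=q[:,:2]@lx;b=q[:,:2]@ly
    print(" ly range",np.percentile(b,[.5,99.5]).round(4)," z range",np.percentile(q[:,2],[.5,99.5]).round(3)," lx",np.percentile(a,[.5,99.5]).round(3))
    red=((H<8)|(H>172))&(S>150)&(V>90)&box((175,135,205,165))
    q=p[red];print(" red",len(q),np.median(q,0).round(4),np.percentile(q,5,0).round(3),np.percentile(q,95,0).round(3)," in l:",np.median(q[:,:2]@lx).round(3),np.median(q[:,:2]@ly).round(3))
    r=(175,205,210,240) if n=="top" else (178,210,205,235)
    blk=(V<60)&box(r);q=p[blk];print(" pull",len(q),np.median(q,0).round(3),np.median(q[:,:2]@lx).round(3),np.median(q[:,:2]@ly).round(3))
    r=(305,230,332,270) if n=="top" else (330,240,360,282)
    y=box(r)&(p[...,2]>0.052)&(p[...,2]<.075);q=p[y][:,:2]
    print(" tape top",len(q),p[y].mean(0).round(4),cv2.minAreaRect(q.astype(np.float32)))
    y=box(r)&(p[...,2]>0.006)&(p[...,2]<.075);q=p[y][:,:2];print(" tape all",cv2.minAreaRect(q.astype(np.float32)),"zmax",p[y][:,2].max())
    r=(285,178,312,212) if n=="top" else (305,190,335,235)
    y=box(r)&(p[...,2]>0.08)&(p[...,2]<.12);q=p[y];print(" jar",q.mean(0).round(3),q.min(0).round(3),q.max(0).round(3))
E
```

```text
scene door mean [0.549 0.073 0.139] normal [ 0.844  0.147 -0.515]
 yaw 0.1729457771198895 tilt 31.02263083808774
 ly range [-0.1578  0.1295]  z range [0.047 0.217]  lx [0.497 0.601]
 red 16 [0.6931 0.0915 0.2483] [0.682 0.087 0.246] [0.708 0.106 0.251]  in l: 0.698 -0.029
 pull 209 [0.512 0.067 0.099] 0.517 -0.02
 tape top 118 [ 0.4838 -0.3355  0.0567] ((0.4835643768310547, -0.33411523699760437), (0.03289857879281044, 0.044633012264966965), 74.79249572753906)
 tape all ((0.4787663221359253, -0.33303144574165344), (0.034094423055648804, 0.08164027333259583), 73.35226440429688) zmax 0.061134209115963484
 jar [ 0.675 -0.263  0.094] [ 0.659 -0.284  0.08 ] [ 0.704 -0.242  0.103]
top door mean [0.544 0.078 0.134] normal [-0.847 -0.146  0.511]
 yaw 0.17121228570377162 tilt 30.737373707386833
 ly range [-0.1584  0.1292]  z range [0.046 0.219]  lx [0.498 0.603]
 red 83 [0.6983 0.1055 0.2491] [0.681 0.088 0.245] [0.715 0.125 0.252]  in l: 0.706 -0.014
 pull 174 [0.515 0.068 0.101] 0.52 -0.018
 tape top 107 [ 0.4859 -0.3345  0.0568] ((0.48771733045578003, -0.33469364047050476), (0.03137720748782158, 0.04573439061641693), 74.15791320800781)
 tape all ((0.47784146666526794, -0.33210813999176025), (0.03286705166101456, 0.0785101130604744), 72.8671646118164) zmax 0.06226743332081016
 jar [ 0.678 -0.262  0.096] [ 0.659 -0.283  0.082] [ 0.706 -0.241  0.104]
```

```bash
cat >> h.py <<'E'
YAW=0.172;LX=np.array([np.cos(YAW),np.sin(YAW),0]);LY=np.array([-np.sin(YAW),np.cos(YAW),0]);Z=np.array([0,0,1.])
ORG=0.614*LX-0.0145*LY
def L(x,y,z): return ORG+x*LX+y*LY+z*Z
def ori(yaw,t):  # tool y = left of heading, z tilted t from down towards heading
    h=np.array([np.cos(yaw),np.sin(yaw),0]);y=np.array([-h[1],h[0],0]);z=np.sin(t)*h-np.cos(t)*Z
    return R.from_matrix(np.stack([np.cross(y,z),y,z],1))
def delta(p0,r0,p1,r1):
    return (r0.inv()*r1).as_rotvec().round(3), (r0.inv().apply(p1-p0)*100).round(2)
def now():
    s=robot.get_state();return np.array(s["ee_pos"]),R.from_quat(s["tcp_rot"]),s
def grasp2tcp(g,r): return g+r.apply([0,0,robot.tcp_to_grasp])
E
python3 - <<'E'
from h import *
s=dict(np.load("top0.npz"));p=world(s)
f=cv2.cvtColor(s["frame"],cv2.COLOR_RGB2HSV).astype(int)
for n,r in dict(purple=(272,220,303,252),small=(270,255,288,275),turq=(332,218,356,240)).items():
    q=p[r[1]:r[3],r[0]:r[2]].reshape(-1,3);q=q[q[:,2]>.012];print(n,q.mean(0).round(3),cv2.minAreaRect(q[:,:2].astype(np.float32)),q[:,2].max())
H,S=f[...,0],f[...,1]
m=(H>100)&(H<125)&(S>150);m[:,:130]=0;m[:,255:]=0;m[:150]=0;m[250:]=0
m[205:245,170:215]=0
for n in [0]:
    q=p[m&np.isfinite(p[...,0])];c=q.mean(0);_,_,v=np.linalg.svd(q-c,full_matrices=False);nn=v[2]*-np.sign(v[2][0]);print(c,nn,"yaw",np.arctan2(-nn[1],-nn[0]),"tilt",np.degrees(np.arcsin(nn[2])), "hinge lx", )
    d=nn@c; # outer plane; hinge axis 10mm inside at z=.22
    print("hinge lx from plane",((d-0.010)-nn[2]*.22)/(nn[:2]@LX[:2]))
print(robot.snapshot("wrist")["T_tool_cam"].round(3))
p0,r0,_=now()
t=np.radians(25);r=ori(YAW,0);print("yaw turn",delta(p0,r0,p0,r))
for back in(0.10,0):
    r=ori(YAW,t);g=L(-.110,0,.103);tcp=grasp2tcp(g,r)-back*r.apply([0,0,1]);print("tcp",tcp,delta(p0,r0,tcp,r), "from r0 axes")
    print(" from upright yawed:",delta(p0,ori(YAW,0),tcp,ori(YAW,0)))
print(robot.tcp_to_grasp)
E
```

```text
purple [ 0.521 -0.226  0.043] ((0.523203432559967, -0.23044386506080627), (0.07704342901706696, 0.03439534828066826), 43.86260223388672) 0.0641430387488874
small [ 0.415 -0.201  0.033] ((0.42008060216903687, -0.20203295350074768), (0.021746603772044182, 0.04123084992170334), 75.6723403930664) 0.04449344301486726
turq [ 0.571 -0.415  0.034] ((0.5763294696807861, -0.4173186123371124), (0.05070679262280464, 0.03068391978740692), 73.01339721679688) 0.04837666362867643
[0.55210835 0.07511783 0.14599017] [-0.84630043 -0.14661586  0.51213218] yaw 0.17154063902580846 tilt 30.805957893985894 hinge lx
hinge lx from plane 0.612599605147686
[[ 0.001 -0.969 -0.246  0.07 ]
 [ 1.     0.001  0.     0.   ]
 [ 0.    -0.246  0.969 -0.17 ]
 [ 0.     0.     0.     1.   ]]
yaw turn (array([-0.001, -0.001, -0.581]), array([0., 0., 0.]))
tcp [0.46519303 0.06609453 0.17668282] (array([-0.128, -0.425, -0.571]), array([-40.07, -32.89,   3.75])) from r0 axes
 from upright yawed: (array([0., 0., 0.]), array([-15.45, -49.48,   3.72]))
tcp [0.50683126 0.07332777 0.08605204] (array([-0.128, -0.425, -0.571]), array([-43.6 , -30.56,  12.81])) from r0 axes
 from upright yawed: (array([0., 0., 0.]), array([-19.67, -49.48,  12.78]))
0.0187
```

```bash
python3 -m jog '0 0 -0.145 0 0 0 1; 0 0 -0.145 0 0 0 1; 0 0 -0.145 0 0 0 1; 0 0 -0.145 0 0 0 1; 0 0 0 -1.5 -5.5 0 1' && python3 -m jog '0 0 0 -1.5 -5.5 0 1;0 0 0 -1.5 -5.5 0 1;0 0 0 -1.5 -5.5 0 1;0 0 0 -1.5 -5.5 0 1;0 0 0 -1.5 -5.5 0 1' && python3 -m jog '0 0 0 -1.5 -5.5 0 1;0 0 0 -1.5 -5.5 0 1;0 0 0 -1.5 -5.5 0 1;0 -0.145 0 0 0 0 1;0 -0.145 0 0 0 0 1' && python3 -m jog '0 -0.145 0 0 0 0 1;0 0 0 0 0 0 1;0 0 0 0 0 0 1;0 0 0 0 0 0 1;0 0 0 0 0 0 1' && python3 - <<'E'
from h import *
p0,r0,st=now();s=robot.snapshot("wrist");save(s,"w1");np.savez("w1.npz",**s,p=p0,q=r0.as_quat())
print(st["joint_positions"])
r=ori(YAW,np.radians(25))
for b in (0.06,0): print(delta(p0,r0,grasp2tcp(L(-.110,0,.103),r)-b*r.apply([0,0,1]),r))
E
```

```text
time_s: 0.78
ee_pos: [0.252, 0.4767, 0.214]
tcp_rot: [-0.088, 0.996, 0.0, -0.0]
contact_force: [0.7, -0.8, 0.6]
opening: 0.092
grip_force: 0.0
time_s: 1.4
ee_pos: [0.3738, 0.2161, 0.2145]
tcp_rot: [-0.086, 0.996, 0.0, 0.0]
contact_force: [1.2, 0.4, -0.6]
opening: 0.0916
grip_force: 0.0
time_s: 2.02
ee_pos: [0.4465, 0.0621, 0.2142]
tcp_rot: [-0.084, 0.986, 0.013, 0.145]
contact_force: [-1.1, -0.6, 0.6]
opening: 0.0921
grip_force: 0.0
time_s: 2.65
ee_pos: [0.4466, 0.0629, 0.2151]
tcp_rot: [-0.084, 0.973, 0.019, 0.215]
contact_force: [0.3, 0.8, -0.7]
opening: 0.092
grip_force: 0.0
[-0.26349658 -0.60000246  2.28992849  0.20459428  1.06269516 -2.07064225]
(array([ 0.   , -0.002, -0.   ]), array([-0.1 , -0.01,  8.28]))
(array([ 0.   , -0.002, -0.   ]), array([-1.200e-01, -1.000e-02,  1.428e+01]))
```

View pics/w1.png

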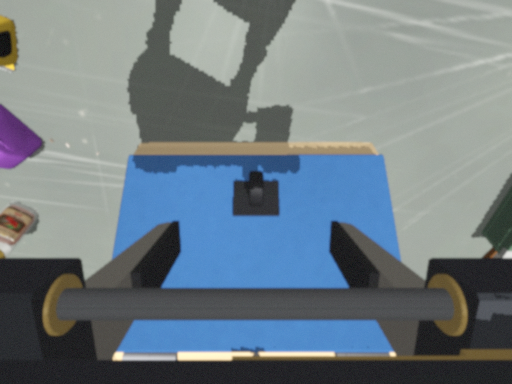

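The wrist view shows the blue door between the fingers, with the pull's base plate at (256,198) and the paddle at about (256,185), centred between the fingers.

```bash
cat >> h.py <<'E'
def wworld(s,p,r):
    d=s["depth"];K=s["intrinsics"];h,w=d.shape;u,v=np.meshgrid(np.arange(w),np.arange(h))
    c=np.stack([(u-K[0][2])/K[0][0]*d,(v-K[1][2])/K[1][1]*d,d],-1);T=s["T_tool_cam"]
    q=p+r.apply((c@T[:3,:3].T+T[:3,3]).reshape(-1,3)).reshape(c.shape);q[d==0]=np.nan;return q
def toL(q): return np.stack([(q-ORG)@LX,(q-ORG)@LY,q[...,2]],-1)
E
python3 - <<'E'
from h import *
s=dict(np.load("w1.npz"));q=toL(wworld(s,s["p"],R.from_quat(s["q"])))
print("paddle px",[q[v,256].round(3).tolist() for v in(172,178,184,190,195,200,210)])
f=cv2.cvtColor(s["frame"],cv2.COLOR_RGB2HSV).astype(int);m=(f[...,0]>100)&(f[...,0]<125)&(f[...,1]>150)
m[:155]=0;m[215:]=0;a=q[m];a=a[np.isfinite(a[:,0])];c=a.mean(0);_,_,v=np.linalg.svd(a-c,full_matrices=False);n=v[2]*-np.sign(v[2][0]);print(c,n,np.degrees(np.arcsin(n[2])))
print("x of hinge", (n@c-.010-n[2]*.22)/n[0]," y range",np.percentile(a[:,1],[1,99]))
b=(f[...,2]<70);b[:168]=0;b[218:]=0;b[:,:230]=0;b[:,285:]=0;a=q[b];hgt=(a-c)@n;print("max height over face",np.nanmax(hgt)); k=hgt>.02;print(k.sum(),np.nanmean(a[k],0),np.nanmin(a[k],0),np.nanmax(a[k],0))
E
```

```text
paddle px [[-0.135, 0.002, 0.106], [-0.134, 0.002, 0.114], [-0.132, 0.002, 0.12], [-0.127, 0.002, 0.123], [-0.123, 0.002, 0.125], [-0.116, 0.002, 0.125], [-0.086, 0.002, 0.106]]
[-0.10056855  0.00546396  0.07665649] [-0.85839739 -0.00181142  0.5129821 ] 30.862670746339198
x of hinge -0.0032446844928521266  y range [-0.13957049  0.14328834]
max height over face 0.0501810823544474
388 [-0.12642806  0.00165645  0.11932512] [-0.13628792 -0.00479146  0.10305818] [-0.10742442  0.00872796  0.1265354 ]
```

```bash
sed -i 's/^ORG=.*/ORG=0.6125*LX-0.0125*LY/' h.py && python3 - <<'E'
from h import *
p0,r0,st=now();r=ori(YAW,np.radians(25))
print(delta(p0,r0,grasp2tcp(L(-.116,0,.108),r),r))
ph=np.radians(np.linspace(45.9,142,21));P=np.array([grasp2tcp(L(-.1606*np.sin(a),0,.22-.1606*np.cos(a)),r) for a in ph])
print((r.inv().apply(np.diff(P,axis=0))*100).round(2))
E
```

```text
(array([ 0.   , -0.002, -0.   ]), array([ 0.33,  0.19, 13.5 ]))
[[ 0.39  0.   -1.29]
 [ 0.28 -0.   -1.32]
 [ 0.17  0.   -1.34]
 [ 0.05 -0.   -1.35]
 [-0.06  0.   -1.35]
 [-0.17 -0.   -1.34]
 [-0.28 -0.   -1.32]
 [-0.39 -0.   -1.29]
 [-0.5  -0.   -1.25]
 [-0.6   0.   -1.2 ]
 [-0.7  -0.   -1.15]
 [-0.79  0.   -1.09]
 [-0.88 -0.   -1.02]
 [-0.96  0.   -0.94]
 [-1.04 -0.   -0.86]
 [-1.11  0.   -0.77]
 [-1.17  0.   -0.67]
 [-1.22  0.   -0.57]
 [-1.26 -0.   -0.47]
 [-1.3   0.   -0.36]]
```

```bash
python3 -m jog '0 0 0 0.3 0.2 4 1;0 0 0 0 0 4 1;0 0 0 0 0 3.5 1;0 0 0 0 0 2 0.6;0 0 0 0 0 0 0' && python3 -m jog '0 0 0 0 0 0 0;0 0 0 0 0 0 0;0 0 0 0 0 0 0;0 0 0 0 0 0 0;0 0 0 0 0 0 0'; python3 - <<'E'
from h import *
p0,r0,st=now();g=p0-r0.apply([0,0,robot.tcp_to_grasp]);print(toL(g))
E
```

```text
time_s: 3.32
ee_pos: [0.498, 0.0745, 0.0891]
tcp_rot: [-0.084, 0.973, 0.019, 0.213]
contact_force: [0.3, -0.2, -0.3]
opening: 0.0741
grip_force: 0.0
time_s: 3.95
ee_pos: [0.499, 0.074, 0.0911]
tcp_rot: [-0.083, 0.973, 0.018, 0.215]
contact_force: [0.4, -0.9, 0.9]
opening: 0.0239
grip_force: 0.0
[-1.16054409e-01  6.16792018e-06  1.08064305e-01]
```

Not closed yet; one more call before lifting.

```bash
python3 -m jog '0 0 0 0 0 0 0;0 0 0 0 0 0 0;0 0 0 0 0 0 0;0 0 0 0 0 0 0;0 0 0 0.3 0 -0.6 0'
```

```text
time_s: 4.58
ee_pos: [0.4948, 0.0724, 0.0956]
tcp_rot: [-0.083, 0.973, 0.018, 0.216]
contact_force: [7.1, -1.6, -2.9]
opening: 0.0138
grip_force: 30.0
```

```bash
python3 -m jog '0 0 0 0.1 0 -0.7 0;0 0 0 0.28 0 -1.32 0;0 0 0 0.17 0 -1.34 0;0 0 0 0.05 0 -1.35 0;0 0 0 -0.06 0 -1.35 0' && python3 -m jog '0 0 0 -0.17 0 -1.34 0;0 0 0 -0.28 0 -1.32 0;0 0 0 -0.39 0 -1.29 0;0 0 0 -0.5 0 -1.25 0;0 0 0 -0.6 0 -1.2 0'; python3 - <<'E'
from h import *
p0,r0,st=now();g=toL(p0-r0.apply([0,0,robot.tcp_to_grasp]));print(g,np.hypot(g[0],g[2]-.22),np.arctan2(-g[0],.22-g[2])-.754,st["contact_force"])
E
```

```text
time_s: 5.2
ee_pos: [0.4638, 0.067, 0.1477]
tcp_rot: [-0.083, 0.973, 0.017, 0.215]
contact_force: [8.6, -4.3, -6.6]
opening: 0.0136
grip_force: 30.0
time_s: 5.82
ee_pos: [0.4536, 0.0652, 0.2122]
tcp_rot: [-0.083, 0.973, 0.017, 0.213]
contact_force: [7.0, -6.4, -9.8]
opening: 0.014
grip_force: 30.0
[-0.16225906 -0.0008411   0.22923217] 0.16252149280646352 0.8736327505980204 [ 7.00779347 -6.39329218 -9.80371056]
```

Tracking the arc well; continue to 1.72.

```bash
python3 -m jog '0 0 0 -0.7 0 -1.15 0;0 0 0 -0.79 0 -1.09 0;0 0 0 -0.88 0 -1.02 0;0 0 0 -0.96 0 -0.94 0;0 0 0 -1.04 0 -0.86 0' && python3 -m jog '0 0 0 -1.11 0 -0.77 0;0 0 0 -1.17 0 -0.67 0;0 0 0 -1.22 0 -0.57 0;0 0 0 -1.26 0 -0.47 0;0 0 0 -1.3 0 -0.36 0'; python3 - <<'E'
from h import *
p0,r0,st=now();g=toL(p0-r0.apply([0,0,robot.tcp_to_grasp]));print(g,np.hypot(g[0],g[2]-.22),np.arctan2(-g[0],.22-g[2])-.754,st["contact_force"])
E
```

```text
time_s: 6.45
ee_pos: [0.4701, 0.0681, 0.2743]
tcp_rot: [-0.083, 0.974, 0.017, 0.21]
contact_force: [0.3, -7.5, -9.9]
opening: 0.014
grip_force: 30.0
time_s: 7.08
ee_pos: [0.512, 0.0754, 0.3257]
tcp_rot: [-0.084, 0.974, 0.017, 0.209]
contact_force: [-6.7, -6.6, -4.4]
opening: 0.0137
grip_force: 30.0
[-0.10279573 -0.00079297  0.34271135] 0.16007822213774028 1.6902808219909948 [-6.74308996 -6.59169823 -4.380894  ]
```

```bash
python3 -m jog '0 0 0 -0.4 0 -0.1 0;0 0 0 0 0 0 0;0 0 0 0 0 0 0;0 0 0 0 0 0 0.5;0 0 0 0 0 0 0.5' && python3 -m jog '0 0 0 0 0 0 0.7;0 0 0 0 0 0 0.7;0 0 0 0 0 -2 0.7;0 0 0 0 0 -4 0.7;0 0 0 0 0 -4 0.7' && python3 - <<'E'
from h import *
p0,r0,st=now();print(st["joint_positions"],st["contact_force"])
s=robot.snapshot("scene");save(s,"s2");p=toL(world(s));f=cv2.cvtColor(s["frame"],cv2.COLOR_RGB2HSV).astype(int)
np.savez("s2.npz",**s)
E
```

```text
time_s: 7.7
ee_pos: [0.5184, 0.0775, 0.3326]
tcp_rot: [-0.084, 0.973, 0.019, 0.215]
contact_force: [-0.1, 0.7, -0.3]
opening: 0.0318
grip_force: 0.0
time_s: 8.32
ee_pos: [0.476, 0.0703, 0.4238]
tcp_rot: [-0.084, 0.973, 0.019, 0.215]
contact_force: [0.9, -0.4, 1.2]
opening: 0.0643
grip_force: 0.0
[-0.21779083 -0.51710968  1.83702961  0.16263134  1.41784966 -1.95187785] [ 0.88569937 -0.40117337  1.18772615]
```

View pics/s2.png

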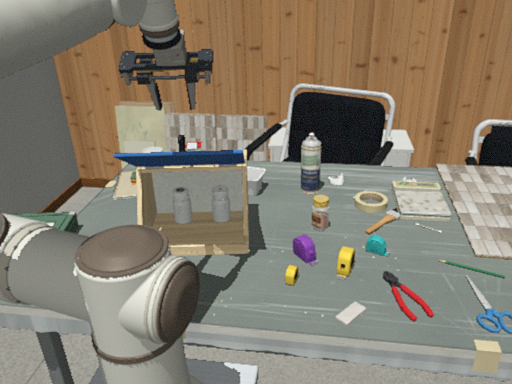

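The door is standing up by itself: its edge is at (182,158), and the gripper is clear of it. The two bottles are upright inside at about (182,205) and (221,204).

```bash
python3 - <<'E'
from h import *
s=dict(np.load("s2.npz"));p=world(s);q=toL(p)
for n,(a,b) in dict(left=(174,192),right=(212,231)).items():
    w=q[192:222,a:b].reshape(-1,3);k=(w[:,0]<.09)&(w[:,0]>0);w=w[k];print(n,k.sum(),np.median(w,0).round(3),np.percentile(w,3,0).round(3),np.percentile(w,97,0).round(3))
w=q[150:166,120:248].reshape(-1,3);w=w[(w[:,0]<-.05)&(w[:,2]>.2)&(w[:,2]<.36)&(abs(w[:,1])<.13)];print("door",np.percentile(w,[2,98],0).round(3))
p0,r0,st=now();ty=np.radians(-16.6);r=ori(ty,np.radians(50));g=np.array([.485,-.3346,.036]);tcp=grasp2tcp(g,r)
print("turn",delta(p0,r0,p0,r)[0]); pre=tcp-.12*r.apply([0,0,1])
print("shift to pre in cur axes",delta(p0,r0,pre,r0)[1],"in new axes",delta(p0,r,pre,r)[1], pre)
E
```

```text
left 514 [0.043 0.043 0.066] [0.035 0.022 0.018] [0.061 0.07  0.114]
right 530 [ 0.044 -0.071  0.062] [ 0.037 -0.095  0.012] [ 0.064 -0.044  0.109]
door [[-0.182 -0.124  0.251]
 [-0.056  0.124  0.333]]
turn [ 0.281 -0.42   0.37 ]
shift to pre in cur axes [ 25.95 -36.43  24.31] in new axes [ 22.27 -38.52  24.73] [ 0.41063388 -0.3124305   0.10111438]
```

```bash
python3 -m jog '0 0 0 0 -5.2 0 0.7;0 0 0 0 -5.2 0 0.7;0 0 0 0 -5.2 0 0.7;0 0 0 0 -5.2 0 0.7;0 0 0 0 -5.2 0 0.7' && python3 -m jog '0 0 0 0 -5.2 0 0.7;0 0 0 0 -5.2 0 0.7;0.07 -0.105 0.0925 0 0 0 0.7;0.07 -0.105 0.0925 0 0 0 0.7;0.07 -0.105 0.0925 0 0 0 0.7' && python3 -m jog '0.07 -0.105 0.0925 0 0 0 0.7;0 0 0 0 0 0 0.7;0 0 0 0 0 0 0.7;0 0 0 0 0 0 0.65;0 0 0 0 0 0 0.65'; cat > g.py <<'E'
from h import *
p0,r0,st=now();r=ori(np.radians(-16.6),np.radians(50))
for b in(.12,0):
    tcp=grasp2tcp(np.array([.485,-.3346,.036]),r)-b*r.apply([0,0,1]);print(b,delta(p0,r0,tcp,r))
print(st["joint_positions"].round(2),st["contact_force"].round(1))
E
python3 g.py
```

```text
time_s: 9.0
ee_pos: [0.5211, -0.188, 0.4228]
tcp_rot: [-0.083, 0.973, 0.018, 0.215]
contact_force: [-0.2, 1.4, -0.1]
opening: 0.0642
grip_force: 0.0
time_s: 9.62
ee_pos: [0.5386, -0.2893, 0.4227]
tcp_rot: [0.08, 0.925, -0.041, 0.369]
contact_force: [-0.2, -0.2, 1.2]
opening: 0.0643
grip_force: 0.0
time_s: 10.25
ee_pos: [0.539, -0.2891, 0.4237]
tcp_rot: [0.131, 0.899, -0.06, 0.414]
contact_force: [0.5, -0.0, -0.2]
opening: 0.06
grip_force: 0.0
0.12 (array([ 0.   , -0.01 ,  0.001]), array([32.07, -5.88, 12.14]))
0 (array([ 0.   , -0.01 ,  0.001]), array([31.95, -5.89, 24.14]))
[-0.95 -0.44  1.95  0.59  0.98 -2.4 ] [ 0.5 -0.  -0.2]
```

```bash
python3 -m jog '0 -0.01 0 4.5 -0.8 1.5 0.65;0 0 0 4.5 -0.8 1.5 0.65;0 0 0 4.5 -0.8 1.5 0.65;0 0 0 4.5 -0.8 1.5 0.65;0 0 0 4.5 -0.8 1.5 0.65' && python3 -m jog '0 0 0 4.5 -0.8 1.5 0.65;0 0 0 4.5 -0.8 1.5 0.65;0 0 0 0 0 0 0.65;0 0 0 0 0 0 0.65;0 0 0 0 0 0 0.65'; python3 g.py; python3 - <<'E'
from h import *
p0,r0,st=now();s=robot.snapshot("wrist");save(s,"w2");q=wworld(s,p0,r0)
f=cv2.cvtColor(s["frame"],cv2.COLOR_RGB2HSV).astype(int);y=(f[...,0]>18)&(f[...,0]<35)&(f[...,1]>130)
k=(q[...,2]>.01)&(q[...,2]<.07)&(abs(q[...,0]-.485)<.06)&(abs(q[...,1]+.335)<.045)
a=q[k];print(k.sum(),cv2.minAreaRect(a[:,:2].astype(np.float32)),a[:,2].max());a=a[a[:,2]>.05];print(cv2.minAreaRect(a[:,:2].astype(np.float32)))
E
```

```text
time_s: 10.88
ee_pos: [0.4443, -0.2987, 0.2058]
tcp_rot: [0.135, 0.898, -0.061, 0.415]
contact_force: [-0.8, -1.1, -1.3]
opening: 0.0595
grip_force: 0.0
time_s: 11.5
ee_pos: [0.4177, -0.2763, 0.1563]
tcp_rot: [0.154, 0.905, -0.066, 0.392]
contact_force: [-0.0, -0.8, -0.5]
opening: 0.0592
grip_force: 0.0
0.12 (array([-0.034, -0.056, -0.032]), array([ 3.66, -3.65,  4.15]))
0 (array([-0.034, -0.056, -0.032]), array([ 2.99, -3.24, 16.13]))
[-1.24 -0.57  2.54  0.9   0.82 -2.99] [-0.  -0.8 -0.5]
2317 ((0.4765998125076294, -0.33073681592941284), (0.03229298070073128, 0.07522065192461014), 76.17656707763672) 0.06084359328308202
((0.4830358028411865, -0.33281847834587097), (0.031720057129859924, 0.04141457378864288), 74.62681579589844)
```

View pics/w2.png

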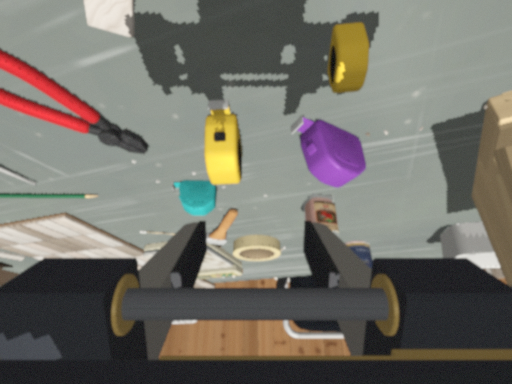

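The wrist view shows the yellow tape measure at (223,147), purple decoy at (333,153), small yellow at (350,57). Joint 6 has hit its limit, so I'll turn the gripper half round, which gives the same grasp.

```bash
python3 -m jog '0 0 0.185 0 0 -0.5 0.65;0 0 0.185 0 0 -0.5 0.65;0 0 0.185 0 0 0 0.65;0 0 0.185 0 0 0 0.65;0 0 0.185 0 0 0 0.65' && python3 -m jog '0 0 0.185 0 0 0 0.65;0 0 0.185 0 0 0 0.65;0 0 0.185 0 0 0 0.65;0 0 0.185 0 0 0 0.65;0 0 0.185 0 0 0 0.65' && python3 -m jog '0 0 0.185 0 0 0 0.65;0 0 0.185 0 0 0 0.65;0 0 0.185 0 0 0 0.65;0 0 0.185 0 0 0 0.65;0 0 0.185 0 0 0 0.65' && python3 -m jog '0 0 0.185 0 0 0 0.65;0 0 0.185 0 0 0 0.65;0 0 0 0 0 0 0.65;0 0 0 0 0 0 0.65;0 0 0 0 0 0 0.65'; sed -i 's/^    return R.from_matrix(np.stack(\[np.cross(y,z),y,z\],1))/    return R.from_matrix(np.stack([np.cross(-y,z),-y,z],1))/' h.py
sed -i 's/-16.6/-16/;s/.485,-.3346,.036/.485,-.3335,.036/' g.py;python3 g.py
```

```text
time_s: 12.18
ee_pos: [0.4105, -0.2732, 0.1623]
tcp_rot: [0.544, 0.739, 0.117, 0.379]
contact_force: [-0.7, -0.1, -0.3]
opening: 0.0599
grip_force: 0.0
time_s: 12.8
ee_pos: [0.4105, -0.2732, 0.1622]
tcp_rot: [0.817, 0.419, 0.274, 0.287]
contact_force: [0.1, -0.6, 0.8]
opening: 0.06
grip_force: 0.0
time_s: 13.42
ee_pos: [0.4105, -0.2732, 0.1622]
tcp_rot: [0.918, 0.011, 0.373, 0.134]
contact_force: [0.2, 0.7, 0.9]
opening: 0.0598
grip_force: 0.0
time_s: 14.05
ee_pos: [0.4103, -0.2728, 0.1615]
tcp_rot: [0.905, -0.155, 0.391, 0.065]
contact_force: [-1.2, 0.2, 0.1]
opening: 0.0598
grip_force: 0.0
0.12 (array([ 0.041,  0.057, -0.042]), array([-3.49,  3.73,  5.09]))
0 (array([ 0.041,  0.057, -0.042]), array([-2.81,  3.23, 17.06]))
[-1.26 -0.62  2.55  0.88  0.86  0.17] [-1.2  0.2  0.1]
```

```bash
python3 -m jog '0.041 0.057 -0.042 0 0 0 0.65;0 0 0 0 1.7 2 0.65;0 0 0 0 1.6 3 0.65;0 0 0 -0.5 0 3 0.65;0 0 0 0 0 0 0.65';python3 g.py
```

```text
time_s: 14.68
ee_pos: [0.457, -0.3188, 0.1036]
tcp_rot: [0.898, -0.127, 0.417, 0.056]
contact_force: [0.6, 0.2, 0.0]
opening: 0.0595
grip_force: 0.0
0.12 (array([-0.004,  0.004, -0.004]), array([-3.2 ,  0.63, -3.4 ]))
0 (array([-0.004,  0.004, -0.004]), array([-3.15,  0.69,  8.59]))
[-1.22 -0.15  2.41  1.24  0.71 -0.3 ] [0.6 0.2 0. ]
```

```bash
python3 -m jog '0 0 0 -1.1 0.7 0 0.65;0 0 0 -1 0 1.5 0.65;0 0 0 -1 0 2 0.65;0 0 0 0 0 2.5 0.65;0 0 0 0 0 0 0.65';python3 g.py
```

```text
time_s: 15.3
ee_pos: [0.4803, -0.334, 0.0442]
tcp_rot: [0.897, -0.126, 0.419, 0.058]
contact_force: [-0.2, 0.5, -0.5]
opening: 0.0595
grip_force: 0.0
0.12 (array([-0.002,  0.   , -0.001]), array([-0.35, -0.19, -9.27]))
0 (array([-0.002,  0.   , -0.001]), array([-0.34, -0.17,  2.73]))
[-1.17  0.12  2.33  1.5   0.64 -0.59] [-0.2  0.5 -0.5]
```

```bash
python3 -m jog '0 0 0 -0.3 -0.2 1.4 0.65;0 0 0 0 0 1.3 0.65;0 0 0 0 0 0 0.5;0 0 0 0 0 0 0;0 0 0 0 0 0 0' && python3 -m jog '0 0 0 0 0 0 0;0 0 0 0 0 0 0;0 0 0 0 0 0 0;0 0 0 0 0 0 0;0 0 0 0 0 0 0';python3 g.py
```

```text
time_s: 15.92
ee_pos: [0.4984, -0.3378, 0.025]
tcp_rot: [0.897, -0.127, 0.419, 0.059]
contact_force: [0.3, 0.3, 1.4]
opening: 0.0316
grip_force: 15.7
time_s: 16.55
ee_pos: [0.4988, -0.338, 0.025]
tcp_rot: [0.897, -0.127, 0.419, 0.059]
contact_force: [-4.4, 0.9, 6.9]
opening: 0.0317
grip_force: 29.9
0.12 (array([ 0.   , -0.001, -0.002]), array([ -0.08,  -0.05, -11.95]))
0 (array([ 0.   , -0.001, -0.002]), array([-0.09, -0.05,  0.05]))
[-1.13  0.21  2.28  1.6   0.61 -0.67] [-4.4  0.9  6.9]
```

```bash
python3 -m jog '0 0 0 2 0 -1.7 0;0 0 0 2.9 0 -2.4 0;0 0 0 2.9 0 -2.4 0;0 0 0 0 0 0 0;0 0 0 0 0 0 0' ; cat > w.py <<'E'
import sys
from h import *
p0,r0,st=now();r=ori(YAW,np.radians(50));print("grip L",toL(p0-r0.apply([0,0,robot.tcp_to_grasp])).round(4),st["opening"].round(4),st["joint_positions"].round(2),st["contact_force"].round(1))
for a in sys.argv[1:]:
    tcp=grasp2tcp(L(*map(float,a.split(","))),r);d=delta(p0,r0,tcp,r);print(a,"turn",d[0],"shift cur",d[1],"shift new",delta(p0,r,tcp,r)[1])
E
python3 w.py -- -.13,-.27,.135 2>/dev/null || python3 w.py " -.13,-.27,.135"
```

```text
time_s: 17.18
ee_pos: [0.4984, -0.3367, 0.1239]
tcp_rot: [0.898, -0.127, 0.418, 0.057]
contact_force: [-0.3, -0.4, -2.6]
opening: 0.0319
grip_force: 29.9Traceback (most recent call last):
  File "w.py", line 3, in <module>
    p0,r0,st=now();r=ori(YAW,np.radians(50));print("grip L",toL(p0-r0.apply([0,0,robot.tcp_to_grasp])).round(4),st["opening"].round(4),st["joint_positions"].round(2),st["contact_force"].round(1))
                                                                                                                ^^^^^^^^^^^^^^^^^^^
AttributeError: 'float' object has no attribute 'round'
```

```bash
sed -i 's/st\["opening"\].round(4)/st["opening"]/' w.py; python3 w.py " -.13,-.27,.135"
```

```text
grip L [-0.192  -0.3983  0.1359] 0.03185403990987304 [-1.13 -0.08  2.29  1.22  0.66 -0.2 ] [-0.3 -0.4 -2.6]
 -.13,-.27,.135 turn [ 0.344  0.002 -0.293] shift cur [ -0.21 -14.87  -0.04] shift new [  4.01 -13.45   4.92]
```

```bash
python3 -m jog '0.115 0 -0.098 0 0 0 0;0.115 0 -0.098 0 0 0 0;0.114 0 -0.098 0 0 0 0;0 0 0 1.4 -2.5 1.6 0;0 0 0 1.4 -2.5 1.6 0' && python3 -m jog '0 0 0 1.2 -4 1.7 0;0 0 0 0 -4.4 0 0;0 0 0 0 0 0 0;0 0 0 0 0 0 0;0 0 0 0 0 0 0';python3 w.py " -.13,-.27,.135" " -.125,-.1,.112" " -.125,0,.112"
```

```text
time_s: 17.8
ee_pos: [0.5318, -0.2801, 0.1235]
tcp_rot: [0.903, 0.077, 0.42, -0.037]
contact_force: [0.7, 0.7, -1.9]
opening: 0.032
grip_force: 29.9
time_s: 18.42
ee_pos: [0.5383, -0.196, 0.1242]
tcp_rot: [0.903, 0.078, 0.421, -0.035]
contact_force: [0.8, 0.7, -2.0]
opening: 0.0316
grip_force: 29.9
grip L [-0.13   -0.2727  0.1362] 0.0316437213809237 [-1.   -0.07  2.29  1.13  0.89 -0.35] [ 0.8  0.7 -2. ]
 -.13,-.27,.135 turn [0.002 0.001 0.001] shift cur [-0.09 -0.28  0.07] shift new [-0.09 -0.28  0.07]
 -.125,-.1,.112 turn [0.002 0.001 0.001] shift cur [ -1.52 -17.28   1.9 ] shift new [ -1.53 -17.28   1.94]
 -.125,0,.112 turn [0.002 0.001 0.001] shift cur [ -1.51 -27.28   1.88] shift new [ -1.53 -27.28   1.94]
```

```bash
python3 -m jog '0 0 0 -0.75 -4.5 0.95 0;0 0 0 -0.75 -4.5 0.95 0;0 0 0 0 -4.5 0 0;0 0 0 0 -3.5 0 0;0 0 0 0 0 0 0';python3 w.py " -.125,0,.112"
```

```text
time_s: 19.05
ee_pos: [0.5134, -0.0248, 0.0998]
tcp_rot: [0.903, 0.08, 0.421, -0.036]
contact_force: [0.0, 0.0, -1.7]
opening: 0.032
grip_force: 29.9
grip L [-0.1252 -0.0998  0.1118] 0.03204068693927363 [-0.69 -0.35  2.57  1.23  0.67 -0.22] [ 0.   0.  -1.7]
 -.125,0,.112 turn [-0.001  0.001  0.003] shift cur [ 0.06 -9.98  0.02] shift new [ 0.03 -9.98  0.01]
```

```bash
python3 -m jog '0 0 0 0 -0.5 1.7 0;0 0 0 -0.2 -2 2.5 0;0 0 0 0 -2.5 1.0 0;0 0 0 0 -2.5 0 0;0 0 0 0 -2.4 0 0';python3 w.py " -.08,0,.082" " -.0275,0,.078" " -.0275,0,.05"
```

```text
time_s: 19.68
ee_pos: [0.5362, 0.0763, 0.0653]
tcp_rot: [0.903, 0.077, 0.421, -0.035]
contact_force: [0.2, -0.1, -2.0]
opening: 0.0317
grip_force: 29.9
grip L [-0.0855 -0.004   0.0774] 0.03166329431062458 [-0.3  -0.14  2.52  1.71  0.35 -0.46] [ 0.2 -0.1 -2. ]
 -.08,0,.082 turn [0.004 0.    0.   ] shift cur [ 0.71 -0.41  0.12] shift new [ 0.71 -0.41  0.12]
 -.0275,0,.078 turn [0.004 0.    0.   ] shift cur [ 3.78 -0.42  4.4 ] shift new [ 3.78 -0.41  4.4 ]
 -.0275,0,.05 turn [0.004 0.    0.   ] shift cur [ 1.63 -0.43  6.2 ] shift new [ 1.63 -0.41  6.2 ]
```

```bash
python3 -m jog '0.004 0 0 0.9 -0.2 1.1 0;0 0 0 0.9 -0.2 1.1 0;0 0 0 0.9 0 1.1 0;0 0 0 0.9 0 1.1 0;0 0 0 0 0 0 0';python3 w.py " -.0275,0,.078" " -.0275,0,.05"
```

```text
time_s: 20.3
ee_pos: [0.5922, 0.0896, 0.0649]
tcp_rot: [0.903, 0.078, 0.421, -0.036]
contact_force: [-0.3, 0.0, -2.4]
opening: 0.0317
grip_force: 29.9
grip L [-0.028  -0.0006  0.0769] 0.03174431055000768 [-0.21  0.03  2.36  1.84  0.3  -0.54] [-0.3  0.  -2.4]
 -.0275,0,.078 turn [-0.001 -0.     0.001] shift cur [ 0.12 -0.05 -0.03] shift new [ 0.12 -0.05 -0.03]
 -.0275,0,.05 turn [-0.001 -0.     0.001] shift cur [-2.03 -0.06  1.76] shift new [-2.03 -0.05  1.76]
```

```bash
python3 -m jog '0 0 0 -0.7 0 0.6 0;0 0 0 -0.7 0 0.6 0;0 0 0 -0.6 0 0.5 0;0 0 0 0 0 0 0;0 0 0 0 0 0 0';python3 w.py " -.0275,0,.049"
```

```text
time_s: 20.92
ee_pos: [0.5905, 0.0908, 0.0382]
tcp_rot: [0.903, 0.079, 0.421, -0.037]
contact_force: [-0.5, 0.2, -1.1]
opening: 0.0322
grip_force: 29.9
grip L [-0.0295  0.0008  0.0503] 0.03217822884845103 [-0.21  0.11  2.36  2.06  0.33 -0.77] [-0.5  0.2 -1.1]
 -.0275,0,.049 turn [-0.002  0.001  0.002] shift cur [0.03 0.09 0.24] shift new [0.03 0.08 0.24]
```

```bash
python3 -m jog '0 0 0 0.03 0 0.2 0;0 0 0 -0.05 0 0.05 0;0 0 0 0 0 0 0;0 0 0 0 0 0 0;0 0 0 0 0 0 0';python3 w.py " -.0275,0,.049"
```

```text
time_s: 21.55
ee_pos: [0.5927, 0.0916, 0.037]
tcp_rot: [0.903, 0.079, 0.421, -0.037]
contact_force: [0.8, -0.8, 0.7]
opening: 0.032
grip_force: 29.9
grip L [-0.0272  0.0012  0.049 ] 0.03198936155490291 [-0.21  0.12  2.35  2.08  0.33 -0.79] [ 0.8 -0.8  0.7]
 -.0275,0,.049 turn [-0.003 -0.001  0.002] shift cur [-0.02  0.13 -0.02] shift new [-0.02  0.13 -0.02]
```

```bash
python3 -m jog '0 0 0 0 0 0 0.5;0 0 0 0 0 0 0.55;0 0 0 0 0 0 0.55;0 0 0 0 0 0 0.55;0 0 0 0 0 -0.3 0.55' && python3 -m jog '0 0 0 0 0 -1.5 0.55;0 0 0 0 0 -2 0.55;0 0 0 0 0 -2 0.55;0 0 0 0 0 -2 0.55;0 0 0 0 0 -2 0.55';python3 w.py " -.125,-.1,.112"; python3 - <<'E'
from h import *
s=robot.snapshot("wrist");p0,r0,st=now();save(s,"w3");q=toL(wworld(s,p0,r0))
s2=robot.snapshot("scene");save(s2,"s3")
cv2.imwrite("pics/c3.png",np.hstack([s["frame"],s2["frame"]])[:,:,::-1][:,::1][::1,::1]); im=cv2.imread("pics/c3.png");cv2.imwrite("pics/c3.png",cv2.resize(im,(800,300)))
k=(q[...,2]>.03)&(q[...,2]<.08)&(abs(q[...,1])<.03)&(q[...,0]<.02)&(q[...,0]>-.09);a=q[k];print(k.sum(),cv2.minAreaRect(a[:,:2].astype(np.float32)),a.max(0),a.min(0))
E
```

```text
time_s: 22.18
ee_pos: [0.5898, 0.0913, 0.0383]
tcp_rot: [0.903, 0.079, 0.421, -0.037]
contact_force: [0.4, -0.1, -0.0]
opening: 0.0507
grip_force: 0.0
time_s: 22.8
ee_pos: [0.5175, 0.0785, 0.0996]
tcp_rot: [0.903, 0.079, 0.421, -0.037]
contact_force: [-1.1, 0.0, 0.2]
opening: 0.0508
grip_force: 0.0
grip L [-0.1035  0.0012  0.1116] 0.050763623566833505 [-0.32 -0.35  2.58  1.3   0.39 -0.04] [-1.1  0.   0.2]
 -.125,-.1,.112 turn [-0.003  0.001  0.002] shift cur [-1.37 10.12 -1.7 ] shift new [-1.35 10.13 -1.67]
2917 ((-0.028666416183114052, 0.002089420333504677), (0.06165599077939987, 0.033402152359485626), 0.7512162923812866) [0.00233302 0.01886557 0.07424647] [-0.05952381 -0.01451684  0.03001815]
```

View pics/c3.png

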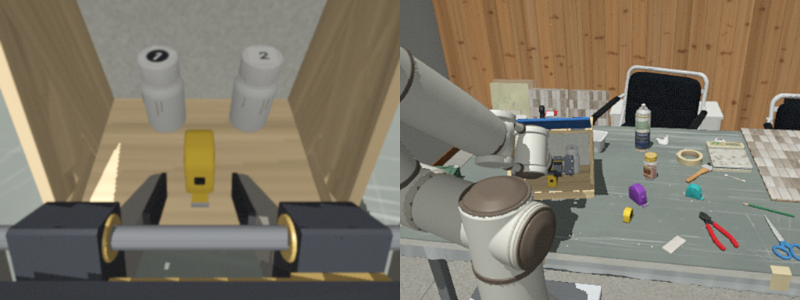

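The tape measure is upright on the locker floor at about (200,165) in the left half. Both bottles are untouched, and the door in the right half is still up. Now I'll back out the way I came.

```bash
python3 -m jog '0 0 0 -0.7 3 -0.9 0.5;0 0 0 -0.7 3.5 -0.8 0.2;0 0 0 0 4.5 0 0;0 0 0 0 5 0 0;0 0 0 0 5 0 0' && python3 -m jog '0 0 0 0 5.5 0 0;0 0 0 1 4 -1 0;0 0 0 3.8 0 -3.2 0;0 0 0 4.5 0 -3.8 0;0 0 0 4.5 0 -3.8 0' && python3 -m jog '0 0 0 4.5 0 -3.8 0;0 0 0 4 0 -3.4 0;0 0 0 0 0 0 0;0 0 0 0 0 0 0;0 0 0 0 0 0 0'; python3 w.py; python3 - <<'E'
from h import *
p0,r0,st=now()
for t in (0,.2):
    r=ori(YAW,t);print(delta(p0,r0,p0,r)[0],delta(p0,r,L(.092,0,.29),r)[1],L(.092,0,.29))
E
```

```text
time_s: 23.52
ee_pos: [0.5339, -0.1342, 0.0994]
tcp_rot: [0.903, 0.079, 0.422, -0.037]
contact_force: [0.7, 0.0, 0.2]
opening: 0.008
grip_force: 0.0
time_s: 24.15
ee_pos: [0.5489, -0.2259, 0.2825]
tcp_rot: [0.903, 0.079, 0.422, -0.038]
contact_force: [0.7, -1.3, -0.2]
opening: 0.0011
grip_force: 0.0
time_s: 24.78
ee_pos: [0.5477, -0.2256, 0.3901]
tcp_rot: [0.903, 0.079, 0.42, -0.039]
contact_force: [-0.5, 0.8, -0.7]
opening: 0.0002
grip_force: 0.0
grip L [-0.1258 -0.3036  0.4021] 0.0001669626078488666 [-1.02 -0.34  1.94  0.84  1.27  0.22] [-0.5  0.8 -0.7]
[-0.005 -0.871  0.002] [ 20.35 -30.35  10.01] [0.69624412 0.10826186 0.29      ]
[-0.006 -0.671  0.001] [ 17.95 -30.35  13.85] [0.69624412 0.10826186 0.29      ]
```

```bash
python3 -m jog '0 -0.174 0 0 0 0 0;0 -0.174 0 0 0 0 0;0 -0.174 0 0 0 0 0;0 -0.174 0 0 0 0 0;0 -0.174 0 0 0 0 0' && python3 -m jog '0 0 0 3.4 -5 0 0;0 0 0 3.4 -5 0 0;0 0 0 3.4 -5 0 0;0 0 0 3.4 -5 0 0;0 0 0 3.4 -5 0 0' && python3 -m jog '0 0 0 3.4 -5 0 0;0 0 0 0 0 3 0;0 0 0 0 0 2 0;0 0 0 0 0 0 0;0 0 0 0 0 0 0'; python3 - <<'E'
from h import *
p0,r0,st=now();r=ori(YAW,0);print(delta(p0,r0,L(.092,0,.25),r),st["joint_positions"].round(2),st["contact_force"].round(1))
s=robot.snapshot("wrist");q=toL(wworld(s,p0,r0));f=cv2.cvtColor(s["frame"],cv2.COLOR_RGB2HSV).astype(int)
m=((f[...,0]<8)|(f[...,0]>172))&(f[...,1]>150)&(f[...,2]>80)&(q[...,2]>.23)&(q[...,2]<.28);a=q[m];print("red",len(a),np.median(a,0) if len(a) else 0,a.min(0),a.max(0));save(s,"w4")
s=robot.snapshot("top");save(s,"t4")
im=np.hstack([cv2.imread("pics/w4.png"),cv2.imread("pics/t4.png")]);cv2.imwrite("pics/c4.png",cv2.resize(im,(800,300)))
E
```

```text
time_s: 25.4
ee_pos: [0.548, -0.2258, 0.3917]
tcp_rot: [0.996, 0.088, -0.002, -0.0]
contact_force: [-0.3, -0.4, 0.4]
opening: 0.0005
grip_force: 0.0
time_s: 26.02
ee_pos: [0.6719, 0.052, 0.3907]
tcp_rot: [0.996, 0.088, -0.0, -0.001]
contact_force: [0.6, -0.1, 0.2]
opening: 0.0
grip_force: 0.0
time_s: 26.65
ee_pos: [0.6965, 0.1049, 0.3432]
tcp_rot: [0.996, 0.088, 0.001, -0.0]
contact_force: [0.4, -0.0, -0.5]
opening: 0.0006
grip_force: 0.0
(array([-0.001, -0.002,  0.004]), array([ 0.01, -0.32,  9.32])) [-0.02  0.46  0.97  0.    1.7   1.37] [ 0.4 -0.  -0.5]
red 1686 [ 0.09101914 -0.00030234  0.25059754] [ 0.07312782 -0.02177771  0.24815733] [0.10801054 0.02107626 0.25343477]
```

View pics/c4.png

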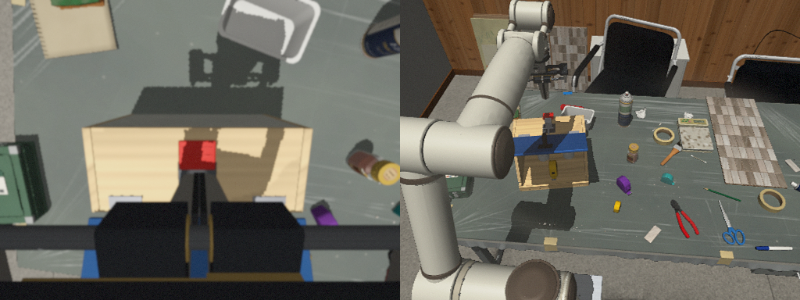

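The red tab is directly below the closed fingers, at (198,155) on the left. The tape measure shows in the open locker at (553,168) on the right.

```bash
python3 -m jog '0 0 0 0 -0.3 3 0;0 0 0 0 0 3 0;0 0 0 0 0 2.5 0;0 0 0 0 0 0.8 0;0 0 0 0 0 0.6 0' && python3 -m jog '0 0 0 0 0 0.6 0;0 0 0 0 0 0 0;0 0 0 0 0 0 0;0 0 0 0 0 0 0;0 0 0 0 0 0 0'; cat > d.py <<'E'
from h import *
p0,r0,st=now();print("tcp L",toL(p0).round(4),st["contact_force"].round(1))
s=robot.snapshot("top");q=toL(world(s));f=cv2.cvtColor(s["frame"],cv2.COLOR_RGB2HSV).astype(int)
m=(f[...,0]>100)&(f[...,0]<125)&(f[...,1]>150)&(abs(q[...,1])<.14)&(q[...,0]<.02)&(q[...,0]>-.25)&(q[...,2]<.4);a=q[m];a=a[abs(a[:,1])>.03];c=a.mean(0);_,_,v=np.linalg.svd(a-c,full_matrices=False);n=v[2]*(1 if v[2]@[-1,0,1]>0 else -1);print("door",len(a),np.arctan2(n[2],-n[0])-np.radians(28),a[:,2].min(),a[:,2].max())
E
python3 d.py
```

```text
time_s: 27.38
ee_pos: [0.6971, 0.1081, 0.2473]
tcp_rot: [0.996, 0.088, 0.003, -0.0]
contact_force: [0.8, 0.2, 7.3]
opening: 0.0003
grip_force: 3.4
time_s: 28.0
ee_pos: [0.6992, 0.1084, 0.2432]
tcp_rot: [0.996, 0.088, 0.006, -0.0]
contact_force: [3.7, 1.8, 6.0]
opening: 0.0008
grip_force: 3.3
tcp L [ 0.0949 -0.0003  0.2432] [3.7 1.8 6. ]
door 2543 1.2584993978154688 0.22592003302306163 0.27005166668535235
```

```bash
python3 -m jog '0 0 0 0 0 0.2 0;0 0 0 0 0 0 0;0 0 0 0 0 0 0;0 0 0 0 0 0 0;0 0 0 0 0 0 0'; python3 d.py
```

```text
time_s: 28.68
ee_pos: [0.6998, 0.1085, 0.2417]
tcp_rot: [0.996, 0.088, 0.007, -0.0]
contact_force: [3.9, 2.8, 7.3]
opening: 0.0001
grip_force: 3.8
tcp L [ 0.0955 -0.0003  0.2417] [3.9 2.8 7.3]
door 4259 0.6162715740769131 0.13012918550062805 0.2277320071236271
```

```bash
python3 -m jog '0 0 0 0 0 -4 0;0 0 0 0 0 -6 0;0 0 0 0 0 -6 0;0 0 0 -5.6 1.6 0 0;0 0 0 -5.6 1.6 0 0' && python3 -m jog '0 0 0 -5.6 1.6 0 0;0 0 0 -5.6 1.6 0 0;0 0 0 -5.6 1.6 0 0;0 0.145 0 0 0 0 0;0 0.145 0 0 0 0 0' && python3 -m jog '0 0.145 0 0 0 0 0;0 0 0 0 0 0 0;0 0 0 0 0 0 0;0 0 0 0 0 0 0;0 0 0 0 0 0 0'; python3 d.py; cat > e.py <<'E'
from h import *
p0,r0,st=now();r=ori(YAW,np.radians(25));print(st["joint_positions"].round(2))
for a in((-.185,-.08,.2),(-.185,-.08,.1),(-.135,-.08,.08),(-.1,-.08,.064)):print(a,delta(p0,r0,L(*a),r))
E
python3 e.py
```

```text
time_s: 29.35
ee_pos: [0.5915, 0.056, 0.3988]
tcp_rot: [0.996, 0.088, 0.004, 0.0]
contact_force: [0.2, -0.6, 0.2]
opening: -0.0002
grip_force: 0.0
time_s: 29.98
ee_pos: [0.4344, -0.02, 0.3982]
tcp_rot: [0.985, 0.087, 0.149, -0.012]
contact_force: [0.0, 0.7, 0.5]
opening: 0.0004
grip_force: 0.0
time_s: 30.6
ee_pos: [0.4345, -0.0196, 0.3956]
tcp_rot: [0.973, 0.086, 0.215, -0.019]
contact_force: [-0.2, -0.3, -0.6]
opening: 0.0004
grip_force: 0.0
tcp L [-0.1877 -0.0812  0.3956] [-0.2 -0.3 -0.6]
door 2461 0.1765295756600781 0.058919388775248785 0.22216574996950772
[-0.55 -0.66  1.97  0.29  1.49  0.87]
(-0.185, -0.08, 0.2) (array([-0.003,  0.   ,  0.004]), array([-8.  , -0.1 , 17.84]))
(-0.185, -0.08, 0.1) (array([-0.003,  0.   ,  0.004]), array([-12.23,  -0.09,  26.9 ]))
(-0.135, -0.08, 0.08) (array([-0.003,  0.   ,  0.004]), array([-8.54, -0.06, 30.82]))
(-0.1, -0.08, 0.064) (array([-0.003,  0.   ,  0.004]), array([-6.05, -0.05, 33.75]))
```

Door resting about 0.2 ajar. Down in front of it, then push.

```bash
python3 -m jog '0 0 0 -2.4 0 5.4 0;0 0 0 -2.4 0 5.4 0;0 0 0 -2.4 0 5.4 0;0 0 0 -2.4 0 5.4 0;0 0 0 -2.4 0 5.3 0' && python3 -m jog '0 0 0 0.6 0 0.6 0;0 0 0 0.6 0 0.7 0;0 0 0 0.6 0 0.7 0;0 0 0 0.6 0 0.7 0;0 0 0 0.6 0 0.6 0'; python3 e.py;python3 d.py
```

```text
time_s: 31.28
ee_pos: [0.4392, -0.0186, 0.0994]
tcp_rot: [0.972, 0.086, 0.216, -0.019]
contact_force: [1.0, -0.3, -0.6]
opening: 0.0003
grip_force: 0.0
time_s: 31.9
ee_pos: [0.48, -0.0113, 0.0833]
tcp_rot: [0.973, 0.086, 0.216, -0.019]
contact_force: [-0.8, 0.2, -0.3]
opening: 0.0004
grip_force: 0.0
[-0.45 -0.27  2.35  0.38  0.74  0.7 ]
(-0.185, -0.08, 0.2) (array([-0.002, -0.   ,  0.003]), array([  0.99,  -0.11, -12.41]))
(-0.185, -0.08, 0.1) (array([-0.002, -0.   ,  0.003]), array([-3.24, -0.1 , -3.35]))
(-0.135, -0.08, 0.08) (array([-0.002, -0.   ,  0.003]), array([ 0.45, -0.08,  0.58]))
(-0.1, -0.08, 0.064) (array([-0.002, -0.   ,  0.003]), array([ 2.94, -0.06,  3.51]))
tcp L [-0.1415 -0.0808  0.0833] [-0.8  0.2 -0.3]
door 1120 0.17026690238474074 0.12188571780137683 0.22505622808184791
```

```bash
python3 -m jog '0 0 0 0.5 0 0.6 0;0 0 0 0.5 0 0.6 0;0 0 0 0.5 0 0.6 0;0 0 0 0.5 0 0.6 0;0 0 0 0.4 0 0.5 0'; python3 e.py|tail -1;python3 d.py
```

```text
time_s: 32.58
ee_pos: [0.5134, -0.0055, 0.0672]
tcp_rot: [0.972, 0.085, 0.216, -0.019]
contact_force: [-0.4, -0.9, 0.8]
opening: 0.0003
grip_force: 0.4
(-0.1, -0.08, 0.064) (array([-0.002, -0.   ,  0.003]), array([ 0.55, -0.08,  0.61]))
tcp L [-0.1076 -0.0808  0.0672] [-0.4 -0.9  0.8]
door 284 0.04664229921843299 0.14201527173211173 0.22136089977211723
```

```bash
python3 -m jog '0 0 0 0.2 0 0.25 0;0 0 0 0.2 0 0.25 0;0 0 0 0.1 0 0.15 0;0 0 0 0 0 0 0;0 0 0 0 0 0 0'; python3 d.py
```

```text
time_s: 33.25
ee_pos: [0.5196, -0.0044, 0.064]
tcp_rot: [0.973, 0.086, 0.215, -0.019]
contact_force: [-14.9, -2.7, 12.8]
opening: 0.0003
grip_force: 9.2
tcp L [-0.1013 -0.0808  0.064 ] [-14.9  -2.7  12.8]
door 218 0.017582061144499894 0.06896519479879734 0.22260355285338065
```

Hard against the frame at about 20 N, so it is shut. Back off and check.

```bash
python3 -m jog '0 0 0 -0.5 0 -0.6 0;0 0 0 -1 0 -1.5 0;0 0 0 -1 0 -3 0;0 0 0 -0.5 0 -5 0;0 0 0 0 0 -6 0' && python3 -m jog '0 0 0 0 0 -6 0;0 0 0 0 5 -3 0;0 0 0 0 5.5 0 0;0 0 0 0 5.5 0 0;0 0 0 0 5.5 0 0' && python3 -m jog '0 0 0 0 5.5 0 0;0 0 0 0 5.5 0 0;0 0 0 0 0 0 0;0 0 0 0 0 0 0;0 0 0 0 0 0 0'; python3 d.py; python3 - <<'E'
from h import *
s=robot.snapshot("scene");save(s,"s5");np.savez("s5.npz",**s)
q=toL(world(s));a=dict(np.load("scene0.npz"));q0=toL(world(a))
for v,u in((190,160),(225,160),(190,225),(225,225),(240,170)):print(q0[v,u].round(3),q[v,u].round(3))
j=lambda p:[p[192:208,314:328].reshape(-1,3).mean(0).round(3)]
print(j(q0),j(q))
cv2.imwrite("pics/c5.png",np.hstack([cv2.imread("pics/s5.png")[100:300,100:400],cv2.imread("pics/scene0.png")[100:300,100:400]]))
E
```

```text
time_s: 33.92
ee_pos: [0.4249, -0.0206, 0.1973]
tcp_rot: [0.973, 0.085, 0.215, -0.02]
contact_force: [1.2, -1.0, 1.1]
opening: 0.0005
grip_force: 0.0
time_s: 34.55
ee_pos: [0.4265, -0.2416, 0.2789]
tcp_rot: [0.972, 0.085, 0.217, -0.018]
contact_force: [0.4, -0.4, 0.2]
opening: 0.0003
grip_force: 0.0
time_s: 35.17
ee_pos: [0.4457, -0.3466, 0.2791]
tcp_rot: [0.972, 0.086, 0.216, -0.019]
contact_force: [-0.4, 0.1, 0.1]
opening: 0.0003
grip_force: 0.0
tcp L [-0.2327 -0.4052  0.2791] [-0.4  0.1  0.1]
[-0.048  0.081  0.171] [-0.039  0.083  0.167]
[-0.09   0.084  0.087] [-0.433 -0.     0.296]
[-0.045 -0.093  0.165] [-0.039 -0.092  0.161]
[-0.09  -0.09   0.082] [-0.084 -0.09   0.078]
[-0.578 -0.047  0.357] [-0.102  0.06   0.047]
[array([nan, nan, nan])] [array([ 0.058, -0.369,  0.072])]d.py:4: RuntimeWarning: Mean of empty slice.
  m=(f[...,0]>100)&(f[...,0]<125)&(f[...,1]>150)&(abs(q[...,1])<.14)&(q[...,0]<.02)&(q[...,0]>-.25)&(q[...,2]<.4);a=q[m];a=a[abs(a[:,1])>.03];c=a.mean(0);_,_,v=np.linalg.svd(a-c,full_matrices=False);n=v[2]*(1 if v[2]@[-1,0,1]>0 else -1);print("door",len(a),np.arctan2(n[2],-n[0])-np.radians(28),a[:,2].min(),a[:,2].max())
  ret = um.true_divide(
Traceback (most recent call last):
  File "d.py", line 4, in <module>
    m=(f[...,0]>100)&(f[...,0]<125)&(f[...,1]>150)&(abs(q[...,1])<.14)&(q[...,0]<.02)&(q[...,0]>-.25)&(q[...,2]<.4);a=q[m];a=a[abs(a[:,1])>.03];c=a.mean(0);_,_,v=np.linalg.svd(a-c,full_matrices=False);n=v[2]*(1 if v[2]@[-1,0,1]>0 else -1);print("door",len(a),np.arctan2(n[2],-n[0])-np.radians(28),a[:,2].min(),a[:,2].max())
                                                                                                                                                                                                           ~^^^
IndexError: index 2 is out of bounds for axis 0 with size 0
```

View pics/c5.png

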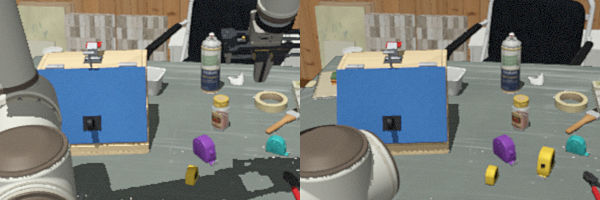

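The left half (now) shows the door fully shut, with its outer face at 28.4 degrees, deeper than at the start on the right. The jar at (220,112) and the decoys have not moved, and the large tape measure is gone from the table.

```bash
python3 -c "
from rig import robot
print(robot.finish_job())"
```

```text
the job is handed in; nothing more can be done
None
```

The yellow tape measure is standing upright on the locker floor and the door is pushed fully shut; I handed the job in at about 35 s, with the bottles upright when last seen before the door came down and the jar unmoved.

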